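# Refit the oversize service hatch plate of a bench-top dry bath

## Robot

A 6-joint arm with a two-finger parallel gripper is mounted at the origin on a cart in front of the work surface, level with it; the furniture and walls round the work are solid. World frame = base frame: x ahead of the robot, y to its left, z up, the work surface at z = 0. Lengths are in mm, angles in rad, forces in N, time in s.
With the tool pointing down it reaches from about 275 to 750 mm from the base axis. Payload 10.2 kg.
Tool frame: the origin (TCP) lies at the very end of the fingers, on their centre line; the grasp point (between the pads) lies 19 mm behind it; z points along the fingers, y is the line along which they close (so a half turn about z gives the same grasp; the last joint's range is limited). The gripper opens to 85 mm and grips with 20 to 120 N. Pads are 22 mm wide; open, the fingers measure 114 mm over their backs; the gripper's body (76 mm by 85 mm) begins 54 mm behind the grasp point. The pads swing forward as they close: fully open they stand 13 mm farther back than shut.
Start: joints at [-1.452, 0.313, 1.498, -0, 1.331, -0.223], TCP at [175.959, -494.641, 196.094] pointing down, gripper open.
Joint ranges: [-2.94, 2.94], [-0.97, 2.17], [0.19, 2.56], [-1.23, 4.37], [0.02, 3.11], [-2.88, 2.88]. Speed limits (rad/s): [2.39, 2.39, 3.01, 3.14, 3.14, 3.14].

## Interface

Orientations are given as a unit quaternion [w, x, y, z].
In Python, from rig import monitor, eyes, job gives the robot as it stands. The module is installed in compiled form; this text tells all that it offers.
- The arm moves only by the tool send_rows, never from a script. Its argument "targets" is one flat list of numbers, 7 for each row, row after row: the turn, a rotation vector about the tool's x, y, z in degrees, then the shift along the tool's x, y, z in units of 60 mm (1.0 is 60 mm), then the opening, from -1 (shut) to 1 (fully open), so that 0 is half open. A call has 1 to 5 rows; each row shifts and turns the commanded pose from where the row before left it, along the tool's axes as they then stand; what a row does not reach is not made up. A row lasts 1/8 s, in which the tool goes at most 62.5 mm and 10.7 degrees, less where a joint would pass 70% of its speed; a pose out of reach is approached as far as the arm can. A call is refused whole if a number of a shift passes 1 or a number of a turn 10.7, either way. A call with a gripper value outside its range is refused whole. The fingers move at their own pace and stop on an object; "newtons" is the grip in N (left out, the last holds). Time passes only in rows, so rows that do not move let the fingers close. It gives the time, the measured TCP pose, the force, the opening and the grip force at its end, in the units of the state.
- monitor.sense(): the state, without advancing time (a new reading comes with each control period).
- eyes.capture(name): name is "scene" or "top" or "wrist"; returns a dict with "img" (400x640x3 uint8, red, green, blue), "K" (3x3 intrinsics, pixels), "R" (3x3) and "t" (3): a world point X has camera coordinates R X + t. Camera axes: x right, y down, z forward; pixel columns grow to the right and rows downward; lengths in mm; the calibration is good to about 2 mm. A picture is of the moment at which its call begins. There is no depth.
- job.finish_job(): hands the job in; it is judged then, once.
The state is a dict: "time_s": time; "joints": joint angles; "dq": joint speeds; "tau": joint torques, N m; "eef_pos": TCP position; "ee_rot": TCP orientation; "force": force on the tool from outside, world axes, zero at the start; "wrist_torque": the same for the moment, N m; "grip_width": opening from 0.0 (shut) to 1.0 (fully open); "grip_force": force on a finger pad.
Only numpy, scipy, OpenCV 4.12 (cv2) and the standard library are available. Lean on these libraries where they do the work, as an engineer would, in place of code of your own. Each camera call takes 0.05 s, during which the arm holds its last target. There are 200 camera calls.

## Task

Refit the service hatch of the white dry bath: pick up the aluminium plate by its handle, tilt it and tuck one end under the rim at the near end of the opening (the end towards the robot), push it that way, slowly, against the spring keeper until the far end clears its rim, lower it, and let it come back under the far rim so that it lies flat on the ledges, held under both end rims. Be gentle: do not force or drop the plate, ease it back rather than letting the spring fling it, leave it lying there released, and do not disturb the tape roll, the petri dish or the dropper bottle.

Things in the scene. Friction and masses are not known exactly. Their poses are not given: they have to be found in the camera images.
- housing: White painted bench-top instrument, 278 (x) x 164 (y) x 74 mm high, fixed. Origin: centre of its underside on the worktop. x runs from the near end (display and buttons, roughly towards the robot) to the far end, z up. On top a steel hatch frame. The plate's contact on housing and frame must stay under 20 N.
- hatch (a point): Nominal centre of the hatch opening, level with the rim tops, 74 mm above the housing's origin. Opening 130 mm long (x), 106 mm wide (y). Rims 4 mm thick. Ledges along the long sides, faced with rubber seal (gives 0.2 mm per N), 24 mm below the rim tops: a 20 mm gap under the end rims. Rims, ledges, keeper and stops as one frame may sit up to 16 mm towards +x or -x of nominal: not measured, find by feel.
- near_end (a point): Nominal middle of the near rim's edge, at ledge height: 65 mm towards -x of the hatch centre, 24 mm below it. Behind it under the rim a black spring keeper, 50 mm wide: face 8 mm behind the edge at rest, pushes towards +x with 3 N plus 0.2 N per mm. Beside it hard rubber stops (give 0.1 mm per N) 23 mm behind the edge; with the plate against them its far edge clears the far rim by only 3 mm when flat.
- far_end (a point): Nominal middle of the far rim's edge, at ledge height: 65 mm towards +x of the hatch centre, 24 mm below it. A rubber buffer (gives 0.2 mm per N) under this rim lies 10 mm beyond the edge; the keeper pushes the plate against it, and then the plate is 10 mm under each end rim.
- plate: Loose flat aluminium hatch plate, 150 (x) x 100 (y) x 5 mm, 0.22 kg, lying flat on the worktop at the start, symmetric end for end. Origin at the centre of its underside, z up through the handle. On top a black bar handle stands on two stems: bar 14 mm thick (x), 80 mm long (y), from z = 31 to z = 55 mm above the underside; grasp it across its 14 mm thickness.
- tape_roll: Roll of white tape, 42 mm diameter x 22 mm, standing flat on the worktop; origin at the centre of its underside. Leave alone.
- petri: Closed petri dish, 62 mm diameter x 16 mm; origin at the centre of its underside. Leave alone.
- dropper: Small white dropper bottle with a coloured cap, 27 mm diameter x 63 mm; origin at the centre of its underside. Leave alone.
There are look-alikes about, which are no part of the job. There is more than one size of the plate; the job needs the larger.

How it is judged:
By the outcome, as a careful person would: the job done as asked, in the order asked, and still so for the second after the job is handed in, with the robot touching nothing.
It also fails if it takes over 56 s, if anything falls off the work surface, if the arm or the gripper's body presses on something with over 40 N, if the wrist force passes 120 N, or if a joint passes its speed limit or range.

## Working session

There is one attempt and no reset: what is moved stays moved. The work goes in short steps, Python scripts to look and compute and a tool call to move; the robot and the scene stay as the last step left them, time stands still between calls to the robot, and variables do not carry over. Pictures are saved under pics/ and viewed, at most 10 in all, crops included, and the job is handed in when it is done.

Besides the shell and the picture viewer there is one more tool, called after "Call:" by a JSON object that holds its "api" and its "payload", one argument or row to a line. send_rows: Moves the arm, as the interface text tells. Its arguments: {"type":"object","properties":{"targets":{"type":"array","items":{"type":"number"}},"newtons":{"type":"number"}},"required":["targets"]}

```bash
mkdir -p pics; python3 - <<'E'
from rig import monitor,eyes
import cv2,numpy as np,pickle
s=monitor.sense();print(s)
for n in("scene","top"):
    c=eyes.capture(n);pickle.dump(c,open(n+".pkl","wb"));cv2.imwrite(f"pics/{n}0.png",c["img"][:,:,::-1])
    print(n,c["K"].tolist(),c["R"].round(4).tolist(),c["t"].round(1).tolist())
E
```

```text
{'time_s': 0.0, 'joints': array([-1.45239541e+00,  3.13479898e-01,  1.49842183e+00, -2.07173263e-05,
        1.33099215e+00, -2.23425616e-01]), 'dq': array([ 0.00076792,  0.00068355,  0.00014505, -0.00083864, -0.00159422,
        0.00031967]), 'tau': array([ 5.64650713e-05, -4.12265539e+01, -2.59741294e+01, -1.96023780e-04,
        4.14313894e-03, -1.85411733e-05]), 'eef_pos': array([ 175.91903113, -494.33643977,  195.52554501]), 'ee_rot': array([-6.50243459e-04,  9.85429219e-01,  1.70084777e-01,  2.41027024e-05]), 'force': array([ 0.22981495, -0.85809187,  0.25146046]), 'wrist_torque': array([ 0.02154356,  0.03513236, -0.04363109]), 'grip_force': 0.0, 'grip_width': 1.0009740194971957}
scene [[373.5291515745212, 0.0, 317.5132412462571], [0.0, 373.5291515745212, 199.70806991257095], [0.0, 0.0, 1.0]] [[-0.7621, -0.6471, 0.0232], [-0.4074, 0.4513, -0.794], [0.5033, -0.6145, -0.6075]] [370.5, 237.1, 1060.0]
top [[422.80049606743313, 0.0, 325.0046349085893], [0.0, 422.80049606743313, 198.31010007195195], [0.0, 0.0, 1.0]] [[-0.0614, -0.9981, -0.0031], [-0.9744, 0.0606, -0.2166], [0.2164, -0.0103, -0.9763]] [32.7, 508.3, 1192.5]
```

View pics/top0.png

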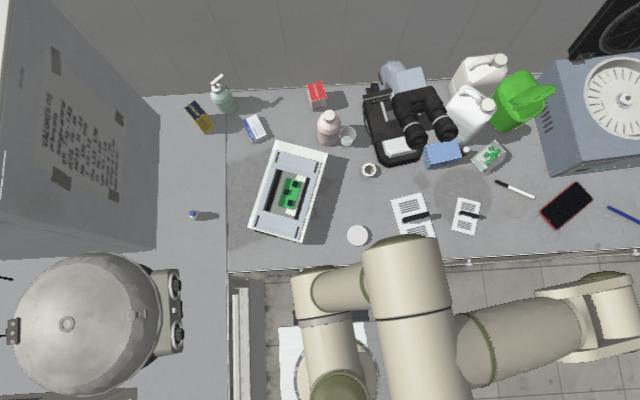

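View pics/scene0.png

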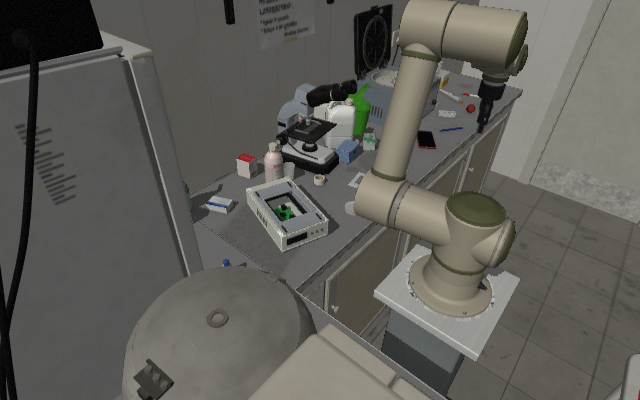

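Top view: housing near (288,190), larger plate at about (412,213), partly under the arm. The smaller look-alike is at (466,214). Next I zoom in.

```bash
python3 - <<'E'
import cv2,pickle
im=pickle.load(open("top.pkl","rb"))["img"][:,:,::-1]
a=cv2.resize(im[125:265,225:345],None,fx=4,fy=4,interpolation=cv2.INTER_CUBIC)
b=cv2.resize(im[160:265,345:425+15],None,fx=3.3,fy=4,interpolation=cv2.INTER_CUBIC)
h=max(a.shape[0],b.shape[0])
p=lambda x:cv2.copyMakeBorder(x,0,h-x.shape[0],0,0,cv2.BORDER_CONSTANT)
cv2.imwrite("pics/crop1.png",cv2.hconcat([p(a),p(b)]))
E
```

```text
(no output)
```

View pics/crop1.png

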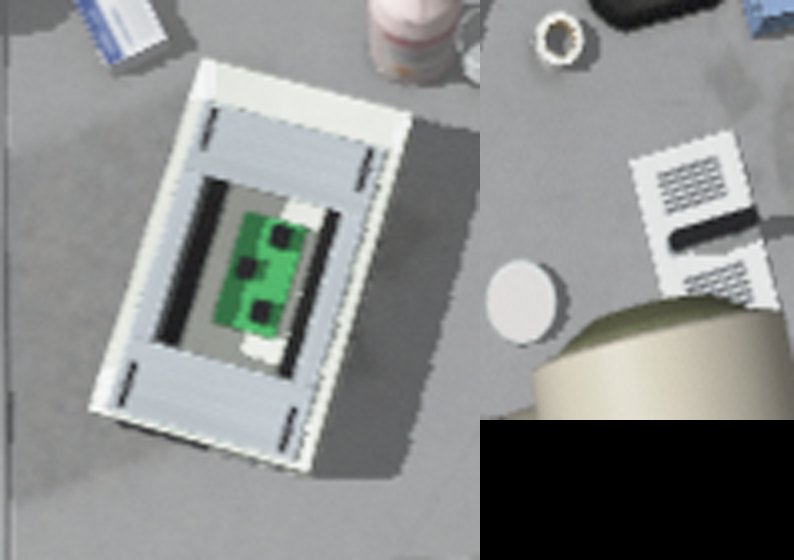

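Housing top corners in the crop are (208,60), (410,115), (308,470), (92,408), and the opening corners are (205,178), (340,210), (293,378), (157,345). The plate's handle runs from (672,240) to (757,218). I'll convert these to world coordinates.

```bash
cat > h.py <<'E'
import numpy as np,cv2,pickle
from scipy.spatial.transform import Rotation as Ro
def ray(c,uv,z):
    C=-c["R"].T@c["t"]; d=c["R"].T@np.linalg.inv(c["K"])@np.array([uv[0],uv[1],1.]); return C+d*(z-C[2])/d[2]
def rot(s):
    q=s["ee_rot"]; return Ro.from_quat([q[1],q[2],q[3],q[0]])
def yaw(p,q): d=np.subtract(q,p); return np.degrees(np.arctan2(d[1],d[0]))
E
python3 - <<'E'
from h import *
from rig import monitor
c=pickle.load(open("top.pkl","rb"))
H=[ray(c,(225+u/4,125+v/4),74) for u,v in[(208,60),(410,115),(308,470),(92,408)]]
O=[ray(c,(225+u/4,125+v/4),74) for u,v in[(205,178),(340,210),(293,378),(157,345)]]
for n,P in(("H",H),("O",O)):
    P=np.array(P);print(n,P.round(0).tolist(),P.mean(0).round(1),[np.linalg.norm(P[i]-P[i-1]).round(1) for i in range(4)],[round(yaw(P[a],P[b]),1) for a,b in((3,0),(2,1),(0,1),(3,2))])
h=[ray(c,p,55) for p in((403.2,220),(429,214.5))];e=[ray(c,p,5) for p in((390.5,200),(422.3,193))]
print(np.round(h,0),np.mean(h,0),yaw(*h),np.round(e,0),yaw(*e),np.mean(e,0))
R=rot(monitor.sense()).as_matrix();print(R.round(3))
E
```

```text
H [[693.0, 134.0, 74.0], [641.0, -14.0, 74.0], [381.0, 75.0, 74.0], [435.0, 227.0, 74.0]] [537.4 105.3  74. ] [np.float64(274.4), np.float64(157.6), np.float64(274.4), np.float64(161.6)] [np.float64(-19.8), np.float64(-18.9), np.float64(-109.5), np.float64(-109.5)]
O [[601.0, 140.0, 74.0], [571.0, 42.0, 74.0], [448.0, 82.0, 74.0], [478.0, 179.0, 74.0]] [524.4 110.6  74. ] [np.float64(129.4), np.float64(102.9), np.float64(129.3), np.float64(101.5)] [np.float64(-17.6), np.float64(-18.2), np.float64(-107.3), np.float64(-107.3)]
[[ 431. -223.   55.]
 [ 442. -300.   55.]] [ 436.41833494 -261.14494967   55.        ] -81.46123350765804 [[ 503. -200.    5.]
 [ 519. -300.    5.]] -80.94878480332763 [ 510.78914013 -249.68886568    5.        ]
[[ 0.942  0.335 -0.   ]
 [ 0.335 -0.942  0.001]
 [ 0.    -0.001 -1.   ]]
```

Call:
{"api": "send_rows", "payload": {
  "targets": [0,0,-9.9,0,0,0,0.2,0,0,-9.9,0,0,0,0.2,0,0,-9.9,0,0,0,0.2,0,0,-9.9,0,0,0,0.2,0,0,-9.9,0,0,0,0.2]
}}

```text
time_s: 0.72
eef_pos: [176.0, -494.4, 195.7]
ee_rot: [-0.0, 0.822, 0.569, 0.0]
force: [-0.1, -0.2, 0.2]
grip_width: 0.6
grip_force: 0.0
```

Call:
{"api": "send_rows", "payload": {
  "targets": [0,0,-9.9,0,0,0,0.2,0,0,-9.9,0,0,0,0.2,0,0,-9.9,0,0,0,0.2,0,0,0,0.45,0.7,0,0.2,0,0,0,0.45,0.7,0,0.2]
}}

```text
time_s: 1.35
eef_pos: [251.3, -427.5, 195.7]
ee_rot: [-0.0, 0.651, 0.759, 0.0]
force: [0.5, -1.2, -0.4]
grip_width: 0.597
grip_force: 0.0
```

Call:
{"api": "send_rows", "payload": {
  "targets": [0,0,0,0.45,0.7,0,0.2,0,0,0,0.45,0.7,0,0.2,0,0,0,0.45,0.7,0,0.2,0,0,0,0.45,0.7,0,0.2,0,0,0,0.2,0.3,0,0.2]
}}

```text
time_s: 1.98
eef_pos: [417.6, -279.5, 195.8]
ee_rot: [-0.0, 0.65, 0.76, 0.0]
force: [0.9, -0.4, 0.4]
grip_width: 0.601
grip_force: 0.0
```

```bash
python3 - <<'E'
from h import *
from rig import monitor,eyes
s=monitor.sense();print(s["time_s"],s["eef_pos"].round(1),rot(s).as_matrix().round(3).tolist(),s["joints"].round(2))
o=[]
for n in("wrist","top"):
    c=eyes.capture(n);pickle.dump(c,open(n+"1.pkl","wb"));o.append(c["img"][:,:,::-1])
w=cv2.resize(o[0],(520,325));t=cv2.resize(o[1][120:265,225:480],(780,444//1),interpolation=cv2.INTER_CUBIC)
cv2.imwrite("pics/w1.png",o[0]);cv2.imwrite("pics/t1.png",t)
print(c["t"])
E
```

```text
1.975 [ 417.6 -279.5  195.8] [[-0.155, 0.988, -0.0], [0.988, 0.155, 0.001], [0.001, -0.0, -1.0]] [-0.82  0.26  1.56  0.    1.31 -0.98]
[  32.66570922  508.33696847 1192.51214516]
```

View pics/w1.png

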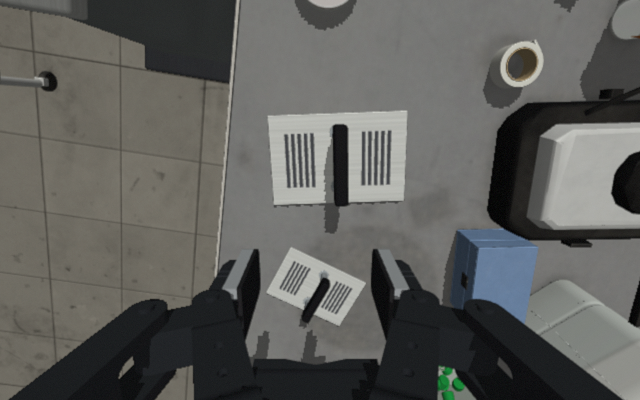

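The wrist view shows the larger plate with corners (268,115), (407,111), (405,202), (274,206). Its handle runs from (340,126) to (341,204).

```bash
python3 - <<'E'
from h import *
c=pickle.load(open("wrist1.pkl","rb"))
P=np.array([ray(c,p,5) for p in((268,115),(407,111),(405,202),(274,206))]);print(P.round(0),P.mean(0).round(1),[np.linalg.norm(P[i]-P[i-1]).round(1) for i in range(4)],yaw(P[0],P[1]),yaw(P[3],P[2]))
g=cv2.cvtColor(c["img"],cv2.COLOR_RGB2GRAY)
m=(g[105:215,315:365]<30).astype(np.uint8);n,l,st,ce=cv2.connectedComponentsWithStats(m)
k=1+st[1:,4].argmax();print(st[k],ce[k]+[315,105]);y,x=np.where(l==k)
r=cv2.minAreaRect(np.c_[x+315,y+105].astype(np.float32));b=cv2.boxPoints(r);print(r)
Q=np.array([ray(c,p,55) for p in b]);print(Q.round(0),Q.mean(0))
t=pickle.load(open("top1.pkl","rb"))
E
```

```text
[[ 359. -228.    5.]
 [ 505. -201.    5.]
 [ 526. -299.    5.]
 [ 378. -327.    5.]] [ 442.1 -263.8    5. ] [np.float64(101.6), np.float64(148.3), np.float64(101.1), np.float64(150.9)] 10.486337389550076 10.692249908508513
[  18   20   15   81 1062] [339.88135593 164.42655367]
((339.8580322265625, 164.99517822265625), (80.11430358886719, 13.282570838928223), 89.22578430175781)
[[ 426. -225.   55.]
 [ 438. -223.   55.]
 [ 454. -299.   55.]
 [ 441. -302.   55.]] [ 439.70020166 -262.1557291    55.        ]
```

View pics/t1.png

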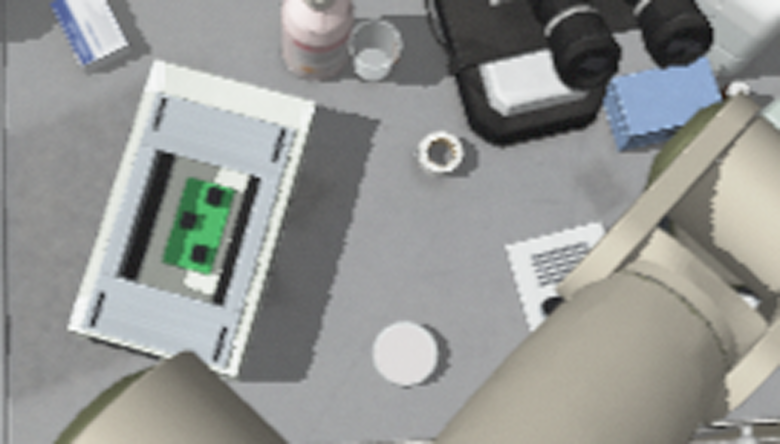

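Plate centre is about (440,-262) with yaw 10.6. The top view is unobstructed over the housing. Descending to grasp.

Call:
{"api": "send_rows", "payload": {
  "targets": [0,0,-1.7,0.23,0.413,0.3,0.2,0,0,0,0,0,0.8,0.2,0,0,0,0,0,0.8,0.2,0,0,0,0,0,0.6,0.2,0,0,0,0,0,0.3,0.2]
}}

```text
time_s: 2.7
eef_pos: [437.2, -264.0, 26.0]
ee_rot: [-0.002, 0.64, 0.768, 0.0]
force: [-0.5, 0.1, 0.5]
grip_width: 0.601
grip_force: 0.0
```

Call:
{"api": "send_rows", "payload": {
  "targets": [0,0,0,0,0,0,-0.4,0,0,0,0,0,0,-0.6,0,0,0,0,0,0,-1,0,0,0,0,0,0,-1,0,0,0,0,0,0,-1],
  "newtons": 40
}}

```text
time_s: 3.32
eef_pos: [438.7, -264.1, 28.4]
ee_rot: [0.0, 0.64, 0.769, -0.0]
force: [0.1, -1.4, 0.7]
grip_width: -0.002
grip_force: 0.0
```

```bash
python3 - <<'E'
from h import *
from rig import monitor,eyes
s=monitor.sense();print(s["time_s"],s["eef_pos"].round(1),rot(s).as_matrix().round(3).tolist(),s["joints"].round(2),s["grip_width"],s["grip_force"],s["force"].round(1),s["wrist_torque"].round(2))
c=eyes.capture("wrist");cv2.imwrite("pics/w2.png",c["img"][:,:,::-1])
E
```

```text
3.325 [ 438.7 -264.1   28.4] [[-0.182, 0.983, 0.0], [0.983, 0.182, -0.0], [-0.0, 0.0, -1.0]] [-0.77  0.49  1.73 -0.    0.92 -0.95] -0.0019898155520828606 0.0 [ 0.1 -1.4  0.7] [ 0.03 -0.01 -0.01]
```

View pics/w2.png

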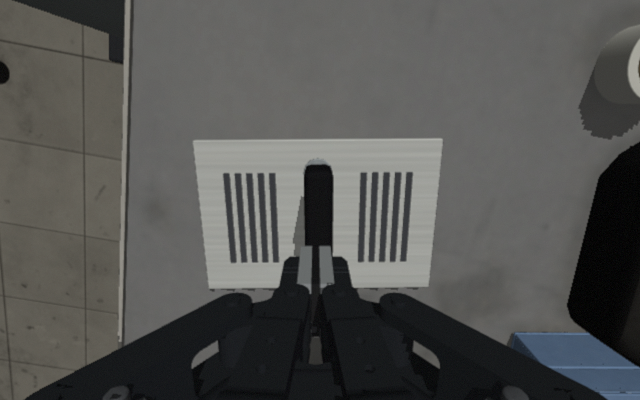

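The fingers shut beside the handle: in the image the handle spans rows 160–250 and the fingertips are at about (316,250). I'll check where the TCP projects.

```bash
python3 - <<'E'
from h import *
from rig import monitor,eyes
s=monitor.sense();c=eyes.capture("wrist");t=eyes.capture("top");sc=eyes.capture("scene")
def pr(c,X): x=c["K"]@(c["R"]@X+c["t"]);return (x[:2]/x[2]).round(1)
X=s["eef_pos"]
print("tcp px",pr(c,X),pr(t,X),pr(sc,X), "cam", (-c["R"].T@c["t"]).round(1), c["R"].round(3).tolist())
P=np.array([ray(c,p,5) for p in((194,141),(442,139),(430,288),(209,290))]);print(P.round(0),P.mean(0).round(1),[np.linalg.norm(P[i]-P[i-1]).round(1) for i in range(4)],yaw(P[0],P[1]))
print([ray(c,p,55).round(1) for p in((318,165),(318,245))])
a=cv2.resize(t["img"][165:255,370:470,::-1],(400,360),interpolation=cv2.INTER_CUBIC)
x,y=map(int,pr(sc,X));b=cv2.resize(sc["img"][y-40:y+50,x-50:x+50,::-1],(400,360),interpolation=cv2.INTER_CUBIC)
cv2.imwrite("pics/c3.png",cv2.hconcat([a,b]))
E
```

```text
tcp px [314.3 233.3] [415.2 218. ] [371.9 177.9] cam [ 426.1 -195.1  206.3] [[0.983, 0.182, 0.002], [0.174, -0.944, 0.281], [0.053, -0.276, -0.96]]
[[ 359. -228.    5.]
 [ 504. -200.    5.]
 [ 525. -298.    5.]
 [ 377. -327.    5.]] [ 441.4 -263.3    5. ] [np.float64(100.0), np.float64(147.6), np.float64(99.9), np.float64(150.1)] 10.91208277876938
[array([ 432.4, -220.6,   55. ]), array([ 439.7, -259.4,   55. ])]
```

View pics/c3.png

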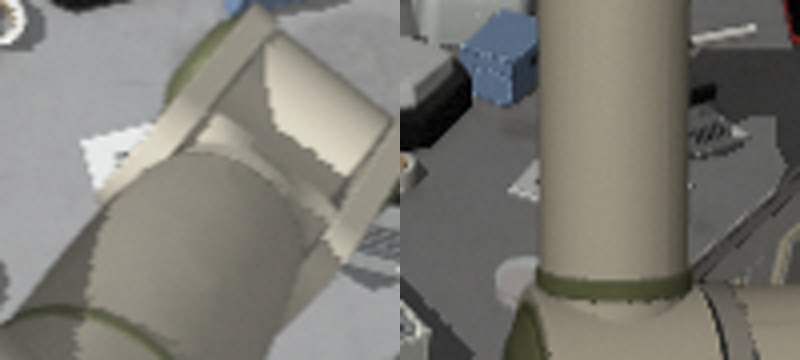

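The fingertips look about 24 mm farther back than the reported TCP, so they shut just above the bar. I'll reopen, go lower in small steps while watching the force, and close gently.

Call:
{"api": "send_rows", "payload": {
  "targets": [0,0,0,0,0,0,0.2,0,0,0,0,0,0,0.2,0,0,0,0,0,0,0.2,0,0,0,0,0,0.1,0.2,0,0,0,0,0,0.1,0.2],
  "newtons": 20
}}

```text
time_s: 4.15
eef_pos: [438.5, -264.0, 15.6]
ee_rot: [-0.0, 0.64, 0.769, 0.0]
force: [0.1, -0.4, 0.3]
grip_width: 0.599
grip_force: 0.0
```

```bash
python3 - <<'E'
from h import *
from rig import monitor,eyes
s=monitor.sense();print(s["time_s"],s["eef_pos"].round(1),s["grip_width"],s["force"].round(1))
c=eyes.capture("wrist");print(c["K"][0,0],c["K"][:2,2]);a=c["img"][130:330,190:450,::-1]
w1=pickle.load(open("wrist1.pkl","rb"))["img"][130:330,190:450,::-1]
f=lambda x:cv2.resize(x,(400,308),interpolation=cv2.INTER_CUBIC)
cv2.imwrite("pics/c4.png",cv2.hconcat([f(a),f(w1)]))
E
```

```text
4.15 [ 438.5 -264.    15.6] 0.5993156275331064 [ 0.1 -0.4  0.3]
333.8890063854494 [315.18991493 203.17150693]
```

View pics/c4.png

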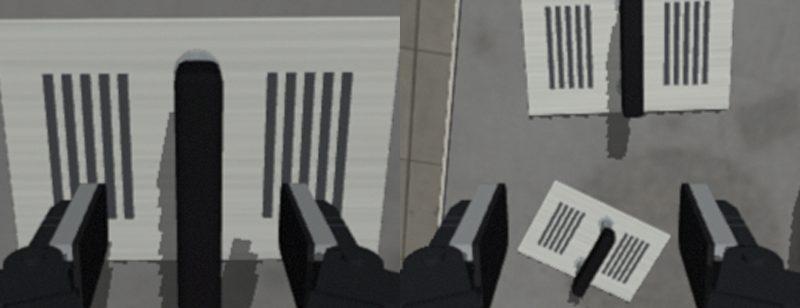

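Call:
{"api": "send_rows", "payload": {
  "targets": [0,0,0,0,0,0.13,0.2,0,0,0,0,0,0,-0.5,0,0,0,0,0,0,-0.7,0,0,0,0,0,0,-1,0,0,0,0,0,0,-1],
  "newtons": 20
}}

```text
time_s: 4.82
eef_pos: [438.7, -264.1, 8.5]
ee_rot: [0.0, 0.64, 0.769, -0.0]
force: [0.6, -0.5, 1.4]
grip_width: 0.153
grip_force: 22.5
```

Gripped the bar at a width of 13 mm, so the true fingertips sit 27–46 mm above the reported TCP. I'll regrip about 13 mm lower for full pad overlap, which the bound makes safe.

Call:
{"api": "send_rows", "payload": {
  "targets": [0,0,0,0,0,0,0,0,0,0,0,0,0,0,0,0,0,0,0,0.11,0,0,0,0,0,0,0.11,0,0,0,0,0,0,0,0],
  "newtons": 20
}}

```text
time_s: 5.45
eef_pos: [438.3, -263.7, -5.7]
ee_rot: [-0.001, 0.64, 0.769, 0.0]
force: [0.2, 0.3, 0.1]
grip_width: 0.504
grip_force: 0.0
```

Call:
{"api": "send_rows", "payload": {
  "targets": [0,0,0,0,0,0,-0.5,0,0,0,0,0,0,-0.7,0,0,0,0,0,0,-1,0,0,0,0,0,0,-1,0,0,0,0,0,0,-1],
  "newtons": 20
}}

```text
time_s: 6.08
eef_pos: [438.7, -264.1, -4.7]
ee_rot: [0.0, 0.64, 0.769, 0.0]
force: [0.7, 0.9, 1.6]
grip_width: 0.162
grip_force: 20.2
```

Call:
{"api": "send_rows", "payload": {
  "targets": [0,0,0,0,0,0,-1,0,0,0,0,0,-0.15,-1,0,0,0,0,0,-0.15,-1,0,0,0,0,0,0,-1],
  "newtons": 80
}}

```text
time_s: 6.58
eef_pos: [438.9, -264.3, 13.8]
ee_rot: [0.001, 0.64, 0.769, -0.0]
force: [0.6, 0.1, -2.7]
grip_width: 0.146
grip_force: 78.1
```

```bash
python3 - <<'E'
from h import *
from rig import monitor,eyes
s=monitor.sense();print(s["time_s"],s["eef_pos"].round(1),rot(s).as_matrix().round(3).tolist(),s["grip_width"],s["grip_force"],s["force"].round(1),s["wrist_torque"].round(2))
c=eyes.capture("wrist");pickle.dump(c,open("wrist5.pkl","wb"));cv2.imwrite("pics/w5.png",c["img"][:,:,::-1])
E
```

```text
6.575 [ 438.9 -264.3   13.8] [[-0.182, 0.983, 0.001], [0.983, 0.182, -0.001], [-0.001, 0.001, -1.0]] 0.14582316208964788 78.05786848068237 [ 0.6  0.1 -2.7] [0.08 0.01 0.01]
```

View pics/w5.png

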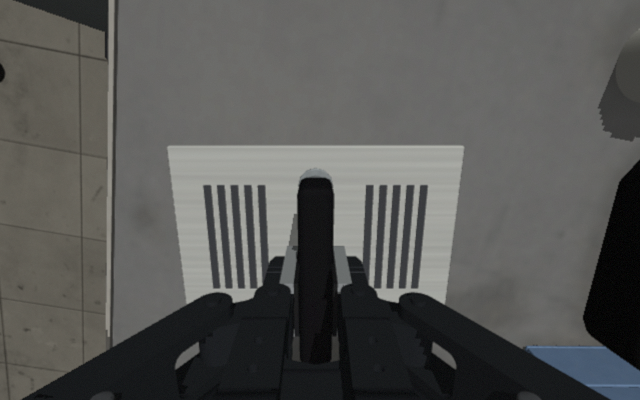

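The plate is held squarely (force −2.7 N, its weight). Next: lift, turn by 29° and hover beside the hatch, so the wrist camera sees the opening.

Call:
{"api": "send_rows", "payload": {
  "targets": [0,0,0,0,0,-0.6,-1,0,0,0,0,0,-0.9,-1,0,0,0,0,0,-0.9,-1,0,0,0,0,0,-0.6,-1,0,0,9.7,0,0,0,-1]
}}

```text
time_s: 7.25
eef_pos: [439.4, -264.7, 195.7]
ee_rot: [0.003, 0.704, 0.711, 0.0]
force: [0.6, -0.1, -2.6]
grip_width: 0.15
grip_force: 78.6
```

Call:
{"api": "send_rows", "payload": {
  "targets": [0,0,9.7,0,0,0,-1,0,0,9.7,0,0,0,-1,0,0,0,0.5,-0.08,0,-1,0,0,0,0.7,-0.1,0,-1,0,0,0,0.8,-0.12,0,-1]
}}

```text
time_s: 7.88
eef_pos: [459.7, -143.5, 192.7]
ee_rot: [-0.0, 0.812, 0.583, -0.0]
force: [0.9, 0.7, -1.3]
grip_width: 0.145
grip_force: 78.5
```

Call:
{"api": "send_rows", "payload": {
  "targets": [0,0,0,0.8,-0.12,0,-1,0,0,0,0.8,-0.12,0,-1,0,0,0,0.4,-0.08,0,-1,0,0,0,0.2,-0.03,0,-1,0,0,0,0,0,0,-1]
}}

```text
time_s: 8.5
eef_pos: [482.0, -12.8, 192.9]
ee_rot: [-0.0, 0.812, 0.584, -0.0]
force: [0.2, -0.7, -2.9]
grip_width: 0.14
grip_force: 78.5
```

```bash
python3 - <<'E'
from h import *
from rig import monitor,eyes
s=monitor.sense();print(s["time_s"],s["eef_pos"].round(1),rot(s).as_matrix().round(4).tolist(),s["joints"].round(2),s["grip_width"],s["grip_force"],s["force"].round(1),s["wrist_torque"].round(2))
c=eyes.capture("wrist");pickle.dump(c,open("wrist6.pkl","wb"));cv2.imwrite("pics/w6.png",c["img"][:,:,::-1])
d=pickle.load(open("wrist5.pkl","rb"))
P=np.array([ray(d,p,23.5) for p in((168,146),(463,146))]);print(P,yaw(*P),np.linalg.norm(P[1]-P[0]),P.mean(0))
E
```

```text
8.5 [482.  -12.8 192.9] [[0.3187, 0.9479, -0.0005], [0.9479, -0.3187, -0.0], [-0.0002, -0.0004, -1.0]] [-0.27  0.22  1.63 -0.    1.29  0.05] 0.14015527990840404 78.47266674041748 [ 0.2 -0.7 -2.9] [ 0.02 -0.02 -0.03]
[[ 357.85986429 -227.84345233   23.5       ]
 [ 502.96727655 -201.08962812   23.5       ]] 10.446453913459445 147.55313687187925 [ 430.41357042 -214.46654023   23.5       ]
```

View pics/w6.png

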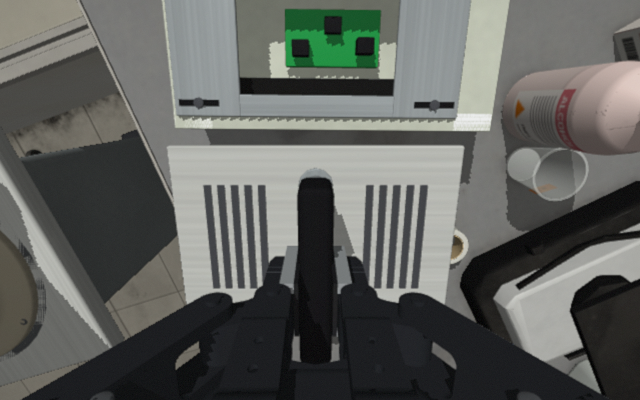

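The picture shows the hatch opening between columns 238 and 393 with its −y side at row 95, the housing edge at about row 115, and the plate held squarely. I'll measure these edges numerically.

```bash
python3 - <<'E'
from h import *
c=pickle.load(open("wrist6.pkl","rb"));g=cv2.cvtColor(c["img"],cv2.COLOR_RGB2GRAY).astype(float)
gx=np.gradient(cv2.GaussianBlur(g,(3,3),0),axis=1);gy=np.gradient(cv2.GaussianBlur(g,(3,3),0),axis=0)
def pk(v,lo): 
    i=np.abs(v).argmax(); return lo+i, round(v[i],0)
for r in(4,40,70,85): print("row",r,"L",pk(gx[r,225:255],225),"R",pk(gx[r,380:410],380),"Hl",pk(gx[r,150:190],150),"Hr",pk(gx[r,450:480],450),pk(gx[r,480:515],480))
for q in(200,260,300,340,380,420,455): print("col",q,g[66:148:2,q].astype(int).tolist())
E
```

```text
row 4 L (np.int64(234), np.float64(-23.0)) R (np.int64(400), np.float64(16.0)) Hl (np.int64(162), np.float64(25.0)) Hr (np.int64(470), np.float64(16.0)) (np.int64(508), np.float64(-25.0))
row 40 L (np.int64(236), np.float64(-21.0)) R (np.int64(398), np.float64(16.0)) Hl (np.int64(165), np.float64(20.0)) Hr (np.int64(466), np.float64(17.0)) (np.int64(503), np.float64(-25.0))
row 70 L (np.int64(237), np.float64(-20.0)) R (np.int64(394), np.float64(-24.0)) Hl (np.int64(169), np.float64(22.0)) Hr (np.int64(462), np.float64(19.0)) (np.int64(498), np.float64(-26.0))
row 85 L (np.int64(239), np.float64(-40.0)) R (np.int64(393), np.float64(38.0)) Hl (np.int64(170), np.float64(23.0)) Hr (np.int64(460), np.float64(19.0)) (np.int64(496), np.float64(-27.0))
col 200 [155, 155, 154, 154, 155, 155, 155, 154, 154, 155, 154, 153, 153, 152, 152, 152, 93, 75, 73, 71, 65, 104, 150, 149, 140, 98, 192, 215, 217, 204, 213, 155, 119, 120, 122, 120, 123, 123, 124, 125, 181]
col 260 [112, 113, 113, 114, 115, 113, 36, 25, 25, 23, 25, 24, 23, 25, 83, 157, 152, 150, 153, 149, 145, 147, 147, 144, 151, 97, 111, 14
[... 360 characters left out ...]
149, 152, 146, 147, 129, 106, 181, 184, 184, 185, 186, 82, 70, 68, 69, 69, 68, 68, 86, 189]
col 380 [191, 192, 189, 190, 191, 192, 161, 24, 27, 25, 25, 24, 27, 23, 25, 117, 157, 158, 157, 155, 152, 151, 152, 149, 148, 137, 100, 166, 174, 184, 183, 184, 108, 60, 63, 63, 63, 63, 62, 80, 190]
col 420 [149, 150, 149, 149, 150, 150, 149, 150, 149, 151, 150, 151, 151, 150, 152, 152, 153, 153, 45, 24, 25, 106, 154, 152, 152, 148, 92, 109, 159, 186, 185, 184, 145, 68, 68, 69, 67, 68, 67, 87, 190]
col 455 [149, 149, 149, 148, 147, 148, 147, 147, 146, 146, 146, 146, 145, 145, 145, 144, 144, 145, 145, 146, 145, 143, 144, 145, 143, 141, 138, 195, 228, 222, 224, 226, 198, 68, 70, 70, 71, 70, 69, 87, 189]
```

```bash
python3 - <<'E'
from h import *
c=pickle.load(open("wrist6.pkl","rb"))
T=np.array([482,-12.8]);u=np.array([.9479,-.3187]);v=np.array([.3187,.9479])
for n,p in dict(bL=(260,94.4),bR=(380,95.6),L0=(234,4),L1=(239,85),R0=(400,4),R1=(393,85),Hl0=(162,4),Hl1=(170,85),Fr0=(470,4),Fr1=(460,85),Hr0=(508,4),Hr1=(496,85)).items():
    X=ray(c,p,74);d=X[:2]-T;print(n,X.round(1),"u",round(d@u,1),"v",round(d@v,1))
# top-view opening & housing in same frame
for X in((524.4,110.6),(537.4,105.3)): d=np.array(X)-T;print(d@u,d@v)
# held plate edge at top face z
for p in((168,146),(463,146)):
    d=ray(c,p,192.9+4.7+5)[:2]-T;print("plate",d@u,d@v)
E
```

```text
bL [464.4  77.   74. ] u -45.3 v 79.6
bR [560.3  43.7  74. ] u 56.2 v 78.6
L0 [469.6 146.9  74. ] u -62.7 v 147.4
L1 [450.4  89.7  74. ] u -62.6 v 87.1
R0 [593.7 105.1  74. ] u 68.3 v 147.4
R1 [572.9  48.4  74. ] u 66.7 v 87.0
Hl0 [415.8 164.9  74. ] u -119.4 v 147.4
Hl1 [395.5 108.1  74. ] u -120.5 v 87.1
Fr0 [646.1  87.5  74. ] u 123.6 v 147.4
Fr1 [626.3  30.5  74. ] u 123.0 v 87.0
Hr0 [674.6  78.   74. ] u 153.6 v 147.4
Hr1 [655.   20.8  74. ] u 153.3 v 87.0
0.8633799999999804 130.48373999999998
14.875189999999977 129.60296999999997
plate -72.44795577745066 51.05979878949376
plate 75.08911374994032 50.98798534040428
```

Opening centre relative to the TCP is u≈+1.5, v≈+131. The frame therefore appears shifted about 14 mm towards the robot. Next: move over, tilt 20° near end down, then descend.

Call:
{"api": "send_rows", "payload": {
  "targets": [0,0,0,0.546,0.069,0,-1,0,0,0,0.546,0.069,0,-1,0,0,0,0.546,0.069,0,-1,0,0,0,0.546,0.069,0,-1,0,0,0.5,0,0,0,-1]
}}

```text
time_s: 9.18
eef_pos: [540.1, 106.4, 192.6]
ee_rot: [-0.0, 0.815, 0.58, -0.0]
force: [-0.5, 0.3, -2.1]
grip_width: 0.148
grip_force: 78.5
```

Call:
{"api": "send_rows", "payload": {
  "targets": [-5,0,0,0,0,0,-1,-5,0,0,0,0,0,-1,-5,0,0,0,0,0,-1,-5,0,0,0,0,0,-1,0,0,0,0,0,0,-1]
}}

```text
time_s: 9.8
eef_pos: [538.6, 105.2, 192.9]
ee_rot: [0.141, 0.803, 0.571, 0.1]
force: [-0.1, 0.4, -1.7]
grip_width: 0.147
grip_force: 78.6
```

```bash
cat > st.py <<'E'
from h import *
from rig import monitor
import sys
s=monitor.sense();R=rot(s).as_matrix();p=s["eef_pos"]
T=np.array([482,-12.8]);u=np.array([.9479,-.3187]);u=u*np.cos(np.radians(.5))+np.array([u[1],-u[0]])*np.sin(np.radians(.5))
v=np.array([-u[1],u[0]]);F=T+1.5*np.array([.9479,-.3187])+131*np.array([.3187,.9479])
d=p[:2]-F;th=np.arcsin(R[2,1]);e=np.array([np.cos(th),np.sin(th)]);n=np.array([-np.sin(th),np.cos(th)])
P=np.array([d@u,p[2]]);B=P+4.7*n-75*e;E=P+4.7*n+75*e
print("t",round(s["time_s"],2),"X,V,Z",P[0].round(1),(d@v).round(1),p[2].round(1),"tilt",np.degrees(th).round(2),"roll",np.degrees(np.arcsin(R[2,0])).round(2),"yaw",np.degrees(np.arctan2(R[1,0],R[0,0])-np.pi/2).round(2))
print("near B",B.round(1),"depth",(-65-B[0]).round(1),"far E",E.round(1));f=s["force"];w=s["wrist_torque"]
print("F u,v,z",(f[:2]@u).round(1),(f[:2]@v).round(1),f[2].round(1),"M",(w[:2]@u).round(2),(w[:2]@v).round(2),w[2].round(2),"grip",s["grip_force"].round(0),s["grip_width"].round(3),"j",s["joints"].round(2))
E
python3 st.py
```

```text
t 9.8 X,V,Z 14.6 -1.0 192.9 tilt 19.92 roll -0.05 yaw -19.16
near B [-57.6 171.8] depth -7.4 far E [ 83.5 222.9]Traceback (most recent call last):
  File "st.py", line 11, in <module>
    print("F u,v,z",(f[:2]@u).round(1),(f[:2]@v).round(1),f[2].round(1),"M",(w[:2]@u).round(2),(w[:2]@v).round(2),w[2].round(2),"grip",s["grip_force"].round(0),s["grip_width"].round(3),"j",s["joints"].round(2))
                                                                                                                                       ^^^^^^^^^^^^^^^^^^^^^
AttributeError: 'float' object has no attribute 'round'
```

```bash
sed -i 's/s\["grip_force"\].round(0),s\["grip_width"\].round(3)/round(float(s["grip_force"]),1),round(float(s["grip_width"]),3)/' st.py
```

Call:
{"api": "send_rows", "payload": {
  "targets": [0,0,0,0.017,-0.152,0.418,-1,0,0,0,0,-0.152,0.418,-1,0,0,0,0,-0.152,0.418,-1,0,0,0,0,-0.076,0.209,-1,0,0,0,0,0,0,-1]
}}

```text
time_s: 10.42
eef_pos: [540.1, 106.5, 99.3]
ee_rot: [0.141, 0.803, 0.571, 0.1]
force: [-0.1, -0.5, -1.4]
grip_width: 0.145
grip_force: 78.5
```

Call:
{"api": "send_rows", "payload": {
  "targets": [0,0,0,0,-0.038,0.104,-1,0,0,0,0,-0.038,0.104,-1,0,0,0,0,-0.03,0.08,-1,0,0,0,0,-0.02,0.052,-1,0,0,0,0,0,0,-1]
}}

```text
time_s: 11.05
eef_pos: [539.8, 107.1, 77.7]
ee_rot: [0.141, 0.802, 0.571, 0.101]
force: [-0.7, 0.1, -2.3]
grip_width: 0.146
grip_force: 78.5
```

```bash
python3 st.py
```

```text
t 11.05 X,V,Z 15.0 1.2 77.7 tilt 19.98 roll -0.01 yaw -19.11
near B [-57.1  56.5] depth -7.9 far E [ 83.9 107.8]
F u,v,z -0.7 -0.2 -2.3 M -0.03 0.32 -0.07 grip 78.5 0.146 j [ 0.05  0.35  1.84 -0.22  0.64  0.54]
```

Call:
{"api": "send_rows", "payload": {
  "targets": [0,0,0,-0.013,-0.04,-0.0145,-1,0,0,0,0,-0.04,-0.0145,-1,0,0,0,0,-0.04,-0.0145,-1,0,0,0,0,-0.04,-0.0145,-1,0,0,0,0,-0.04,-0.0145,-1]
}}

```text
time_s: 11.68
eef_pos: [527.4, 110.7, 77.9]
ee_rot: [0.141, 0.802, 0.571, 0.101]
force: [-0.1, -0.4, -1.1]
grip_width: 0.146
grip_force: 78.5
```

```bash
python3 st.py
```

```text
t 11.68 X,V,Z 2.2 0.5 77.9 tilt 20.0 roll 0.0 yaw -19.12
near B [-69.9  56.7] depth 4.9 far E [ 71. 108.]
F u,v,z 0.1 -0.4 -1.1 M 0.0 0.31 0.01 grip 78.5 0.146 j [ 0.06  0.33  1.87 -0.23  0.63  0.56]
```

Call:
{"api": "send_rows", "payload": {
  "targets": [0,0,0,0,-0.04,-0.0145,-1,0,0,0,0,-0.04,-0.0145,-1]
}}

```text
time_s: 11.92
eef_pos: [523.2, 112.2, 78.3]
ee_rot: [0.142, 0.802, 0.571, 0.101]
force: [3.3, -1.3, -1.8]
grip_width: 0.147
grip_force: 78.3
```

```bash
python3 st.py
```

```text
t 11.93 X,V,Z -2.3 0.6 78.3 tilt 20.09 roll 0.02 yaw -19.1
near B [-74.3  56.9] depth 9.3 far E [ 66.6 108.5]
F u,v,z 3.6 -0.1 -1.8 M -0.12 -0.46 -0.02 grip 78.3 0.147 j [ 0.07  0.32  1.88 -0.23  0.63  0.56]
```

Contact with the keeper (3.6 N) came at the estimated depth of 9 mm, so the frame estimate holds. I'll keep pushing slowly.

Call:
{"api": "send_rows", "payload": {
  "targets": [0,0,0,-0.01,-0.031,-0.0115,-1,0,0,0,0,-0.031,-0.0115,-1,0,0,0,0,-0.031,-0.0115,-1,0,0,0,0,0,0,-1]
}}

```text
time_s: 12.42
eef_pos: [517.2, 113.8, 78.3]
ee_rot: [0.142, 0.802, 0.571, 0.101]
force: [5.6, 1.1, -1.4]
grip_width: 0.142
grip_force: 78.4
```

```bash
python3 st.py
```

```text
t 12.43 X,V,Z -8.5 0.1 78.3 tilt 20.06 roll 0.04 yaw -19.11
near B [-80.5  56.9] depth 15.5 far E [ 60.4 108.4]
F u,v,z 4.9 2.8 -1.4 M 0.43 -0.72 -0.05 grip 78.4 0.142 j [ 0.07  0.31  1.89 -0.23  0.62  0.57]
```

Call:
{"api": "send_rows", "payload": {
  "targets": [0,0,0,0.02,0,0.03,-1,2,0,0,0,-0.016,0.05,-1,2,0,0,0,-0.016,0.05,-1,2,0,0,0,-0.016,0.05,-1,2,0,0,0,-0.016,0.05,-1]
}}

```text
time_s: 13.05
eef_pos: [517.9, 114.6, 63.6]
ee_rot: [0.084, 0.81, 0.577, 0.06]
force: [5.1, -1.8, 1.8]
grip_width: 0.142
grip_force: 79.0
```

```bash
python3 st.py
```

```text
t 13.05 X,V,Z -8.0 1.1 63.6 tilt 11.9 roll 0.01 yaw -19.12
near B [-82.4  52.7] depth 17.4 far E [64.4 83.7]
F u,v,z 5.3 -0.0 1.8 M -0.02 -0.8 -0.06 grip 79.0 0.142 j [ 0.04  0.38  1.8  -0.11  0.77  0.44]
```

Call:
{"api": "send_rows", "payload": {
  "targets": [0,0,0,0,-0.03,-0.0,-1,0,0,0,0,-0.025,-0.004,-1,0,0,0,0,-0.017,-0.004,-1,0,0,0,0,0,0,-1]
}}

```text
time_s: 13.55
eef_pos: [514.0, 115.9, 63.3]
ee_rot: [0.085, 0.81, 0.577, 0.061]
force: [5.4, -2.7, 0.2]
grip_width: 0.15
grip_force: 78.9
```

```bash
python3 st.py
```

```text
t 13.55 X,V,Z -12.2 1.1 63.3 tilt 11.99 roll 0.01 yaw -19.12
near B [-86.6  52.3] depth 21.6 far E [60.1 83.5]
F u,v,z 6.0 -0.8 0.2 M -0.03 -0.97 -0.05 grip 78.9 0.15 j [ 0.04  0.38  1.81 -0.11  0.76  0.45]
```

Call:
{"api": "send_rows", "payload": {
  "targets": [0,0,0,0,-0.012,-0.003,-1,0,0,0,0,-0.012,-0.003,-1,0,0,0,0,0,0,-1]
}}

```text
time_s: 13.92
eef_pos: [513.0, 116.3, 63.5]
ee_rot: [0.085, 0.81, 0.577, 0.061]
force: [7.2, -2.6, 0.6]
grip_width: 0.147
grip_force: 78.7
```

```bash
python3 st.py
```

```text
t 13.93 X,V,Z -13.2 1.1 63.5 tilt 12.05 roll 0.02 yaw -19.11
near B [-87.6  52.4] depth 22.6 far E [59.1 83.7]
F u,v,z 7.6 -0.1 0.6 M -0.08 -1.33 -0.05 grip 78.7 0.147 j [ 0.04  0.37  1.82 -0.11  0.76  0.45]
```

Call:
{"api": "send_rows", "payload": {
  "targets": [1.5,0,0,0,-0.003,0.032,-1,1.5,0,0,0,-0.002,0.032,-1,1.5,0,0,0,-0.001,0.032,-1,1.5,0,0,0,-0.001,0.032,-1,0,0,0,0,0,0,-1]
}}

```text
time_s: 14.55
eef_pos: [513.6, 116.0, 55.4]
ee_rot: [0.042, 0.814, 0.579, 0.03]
force: [4.9, -2.9, 1.0]
grip_width: 0.143
grip_force: 78.9
```

```bash
python3 st.py
```

```text
t 14.55 X,V,Z -12.6 1.0 55.4 tilt 5.96 roll 0.02 yaw -19.14
near B [-87.7  52.3] depth 22.7 far E [61.5 67.9]
F u,v,z 5.5 -1.2 1.0 M -0.06 -1.02 0.03 grip 78.9 0.143 j [ 0.02  0.43  1.74 -0.05  0.87  0.38]
```

Call:
{"api": "send_rows", "payload": {
  "targets": [1.5,0,0,0,-0.003,0.032,-1,1.5,0,0,0,-0.002,0.032,-1,1.5,0,0,0,-0.001,0.03,-1,0,0,0,0,0,0,-1]
}}

```text
time_s: 15.05
eef_pos: [513.6, 116.0, 49.6]
ee_rot: [0.01, 0.815, 0.58, 0.007]
force: [5.2, -1.7, -0.2]
grip_width: 0.147
grip_force: 78.9
```

```bash
python3 st.py
```

```text
t 15.05 X,V,Z -12.6 1.0 49.6 tilt 1.44 roll 0.02 yaw -19.14
near B [-87.7  52.4] depth 22.7 far E [62.2 56.2]
F u,v,z 5.5 0.0 -0.2 M 0.0 -1.11 -0.09 grip 78.9 0.147 j [ 0.    0.47  1.69 -0.01  0.96  0.34]
```

Call:
{"api": "send_rows", "payload": {
  "targets": [0.7,0,0,0,0,0.02,-1,0.7,0,0,0,0,0.02,-1,0,0,0,0,0,0.02,-1,0,0,0,0,0,0,-1]
}}

```text
time_s: 15.55
eef_pos: [513.5, 116.1, 46.3]
ee_rot: [0.0, 0.815, 0.58, 0.0]
force: [5.8, -1.2, 1.1]
grip_width: 0.147
grip_force: 79.1
```

```bash
python3 st.py
```

```text
t 15.55 X,V,Z -12.7 1.1 46.3 tilt 0.06 roll 0.02 yaw -19.13
near B [-87.7  50.9] depth 22.7 far E [62.3 51.1]
F u,v,z 5.8 0.8 1.1 M -0.08 -0.97 0.01 grip 79.1 0.147 j [-0.    0.48  1.68 -0.    0.98  0.33]
```

Call:
{"api": "send_rows", "payload": {
  "targets": [0,0,0,0,0,0.008,-1,0,0,0,0,0,0.008,-1,0,0,0,0,0,0,-1]
}}

```text
time_s: 15.92
eef_pos: [513.6, 116.1, 45.5]
ee_rot: [0.0, 0.815, 0.58, 0.001]
force: [6.1, -1.9, 1.9]
grip_width: 0.149
grip_force: 79.2
```

```bash
python3 st.py
```

```text
t 15.93 X,V,Z -12.7 1.1 45.5 tilt 0.08 roll 0.02 yaw -19.12
near B [-87.7  50.1] depth 22.7 far E [62.3 50.3]
F u,v,z 6.3 0.2 1.9 M -0.03 -0.93 -0.01 grip 79.2 0.149 j [-0.    0.48  1.68 -0.    0.98  0.33]
```

Seated on the ledges with about 4 N. Now easing it back towards the far rim.

Call:
{"api": "send_rows", "payload": {
  "targets": [0,0,0,0,0.015,0,-1,0,0,0,0,0.02,0,-1,0,0,0,0,0.02,0,-1,0,0,0,0,0.02,0,-1,0,0,0,0,0.02,0,-1]
}}

```text
time_s: 16.55
eef_pos: [518.7, 114.3, 45.3]
ee_rot: [0.0, 0.815, 0.58, 0.0]
force: [4.5, -1.4, 1.3]
grip_width: 0.146
grip_force: 79.3
```

```bash
python3 st.py
```

```text
t 16.55 X,V,Z -7.3 1.1 45.3 tilt 0.04 roll 0.02 yaw -19.13
near B [-82.3  50. ] depth 17.3 far E [67.7 50.1]
F u,v,z 4.7 0.1 1.3 M 0.05 -0.7 0.0 grip 79.3 0.146 j [-0.    0.49  1.66  0.    0.99  0.33]
```

Call:
{"api": "send_rows", "payload": {
  "targets": [0,0,0,0,0.02,0,-1,0,0,0,0,0.02,0,-1,0,0,0,0,0.02,0,-1,0,0,0,0,0.015,0,-1,0,0,0,0,0,0,-1]
}}

```text
time_s: 17.18
eef_pos: [522.7, 112.9, 45.4]
ee_rot: [0.001, 0.815, 0.58, 0.0]
force: [3.4, -1.3, 0.3]
grip_width: 0.146
grip_force: 79.1
```

```bash
python3 st.py
```

```text
t 17.18 X,V,Z -2.9 1.1 45.4 tilt 0.08 roll -0.0 yaw -19.12
near B [-77.9  50. ] depth 12.9 far E [72.  50.2]
F u,v,z 3.6 -0.2 0.3 M 0.08 -0.57 -0.02 grip 79.1 0.146 j [-0.01  0.5   1.65 -0.    0.99  0.33]
```

Call:
{"api": "send_rows", "payload": {
  "targets": [0,0,0,0,0.017,0,-1,0,0,0,0,0.015,0,-1,0,0,0,0,0.01,0,-1,0,0,0,0,0,0,-1]
}}

```text
time_s: 17.68
eef_pos: [525.2, 112.0, 45.4]
ee_rot: [0.001, 0.815, 0.58, 0.0]
force: [4.1, -1.3, 0.9]
grip_width: 0.146
grip_force: 79.0
```

```bash
python3 st.py
```

```text
t 17.68 X,V,Z -0.3 1.1 45.4 tilt 0.09 roll -0.0 yaw -19.12
near B [-75.4  50. ] depth 10.4 far E [74.6 50.3]
F u,v,z 4.3 0.1 0.9 M 0.08 -0.5 0.01 grip 79.0 0.146 j [-0.01  0.5   1.64 -0.    0.99  0.33]
```

Call:
{"api": "send_rows", "payload": {
  "targets": [0,0,0,0,0.008,0,-1,0,0,0,0,0.008,0,-1,0,0,0,0,0,0,-1]
}}

```text
time_s: 18.05
eef_pos: [525.8, 111.8, 45.4]
ee_rot: [0.0, 0.815, 0.58, 0.0]
force: [1.4, -0.3, 0.2]
grip_width: 0.146
grip_force: 79.2
```

```bash
python3 st.py
```

```text
t 18.05 X,V,Z 0.3 1.1 45.4 tilt 0.06 roll -0.01 yaw -19.12
near B [-74.7  50. ] depth 9.7 far E [75.3 50.2]
F u,v,z 1.4 0.2 0.2 M 0.11 -0.14 -0.04 grip 79.2 0.146 j [-0.01  0.51  1.64 -0.    0.99  0.33]
```

Buffer contact: the push force dropped to 1.4 N. I'll ease the last 0.3 mm, lower the grip, open and rise.

Call:
{"api": "send_rows", "payload": {
  "targets": [0,0,0,0,0.005,0,-1,0,0,0,0,0,0,-1,0,0,0,0,0,0,-0.6,0,0,0,0,0,0,-0.3,0,0,0,0,0,0,0],
  "newtons": 20
}}

```text
time_s: 18.68
eef_pos: [526.3, 111.6, 45.4]
ee_rot: [0.001, 0.815, 0.58, 0.0]
force: [0.1, -0.1, -0.3]
grip_width: 0.498
grip_force: 0.0
```

Call:
{"api": "send_rows", "payload": {
  "targets": [0,0,0,0,0,0,0,0,0,0,0,0,0,0,0,0,0,0,0,-0.2,0,0,0,0,0,0,-0.4,0,0,0,0,0,0,-0.6,0]
}}

```text
time_s: 19.3
eef_pos: [525.9, 111.6, 118.5]
ee_rot: [0.0, 0.815, 0.58, 0.0]
force: [-1.0, -0.8, 0.3]
grip_width: 0.501
grip_force: 0.0
```

Call:
{"api": "send_rows", "payload": {
  "targets": [0,0,0,0,0,-0.8,0,0,0,0,-0.4,-0.3,0,0,0,0,0,-0.8,-0.3,0,0,0,0,0,-0.8,-0.3,0,0,0,0,0,0,0,0,0]
}}

```text
time_s: 19.92
eef_pos: [434.8, 14.4, 166.4]
ee_rot: [0.001, 0.816, 0.579, 0.001]
force: [0.2, 0.8, -0.3]
grip_width: 0.5
grip_force: 0.0
```

```bash
python3 st.py; python3 - <<'E'
from h import *
from rig import eyes
T=np.array([482,-12.8]);u=np.array([.9479,-.3187]);v=np.array([.3187,.9479])
c=eyes.capture("wrist");pickle.dump(c,open("wrist9.pkl","wb"));g=cv2.cvtColor(c["img"],cv2.COLOR_RGB2GRAY)
def pr(X): x=c["K"]@(c["R"]@X+c["t"]);return x[:2]/x[2]
F=T+1.5*u+131*v
for X in((F,105),(F-65*u,74),(F+65*u,74),(F+53*v,74),(F-53*v,74)): print(pr(np.array([*X[0],X[1]])).round(0))
# dark bar handle
m=(g<45).astype(np.uint8);n,l,st,ce=cv2.connectedComponentsWithStats(m)
for k in range(1,n):
    if st[k,4]>60: print(st[k],ray(c,ce[k],105).round(0))
# rectified top view at plate-top height 55: 2 mm/pixel profile along u through v=+35
H=[];
for vv in(-35,35):
    r=[g[int(q[1]),int(q[0])] if 0<=q[0]<640 and 0<=q[1]<400 else -1 for q in(pr(np.array([*(F+a*u+vv*v),55.])) for a in range(-80,81,4))]
    print(vv,[int(x) for x in r])
E
```

```text
t 19.93 X,V,Z -53.9 -120.7 166.4 tilt 0.17 roll -0.01 yaw -19.3
near B [-128.9  170.9] depth 63.9 far E [ 21.1 171.3]
F u,v,z -0.0 0.8 -0.3 M -0.03 -0.0 -0.05 grip 0.0 0.5 j [-0.24  0.14  1.8  -0.    1.2   0.1 ]
[396.  24.]
[297.  35.]
[474.  33.]
[389. -50.]
[382. 109.]
[ 379    0   30   87 2116] [521. 101. 105.]
[301 103 165   4 659] [504.  66. 105.]
[235 115  15   6  77] [409.  90. 105.]
[261 115  16   5  80] [426.  84. 105.]
[490 114  17   6  90] [577.  32. 105.]
[518 114  14   6  73] [595.  26. 105.]
[133 129  41  21 313] [344.  97. 105.]
[ 40 157  15  14 111] [265. 106. 105.]
[   14   223   626   177 47295] [ 426. -113.  105.]
[588 278  52  32 376] [ 641. -140.  105.]
-35 [161, 162, 163, 157, 98, 115, 196, 196, 196, 196, 195, 197, 195, 197, 197, 197, 196, 197, 196, 183, 109, 9, 10, 13, 18, 97, 195, 197, 196, 195, 195, 195, 196, 194, 195, 194, 195, 192, 118, 149, 154]
35 [-1, -1, -1, -1, -1, -1, -1, -1, -1, -1, -1, -1, -1, -1, -1, -1, -1, -1, -1, -1, -1, -1, -1, -1, -1, -1, -1, -1, -1, -1, -1, -1, -1, -1, -1, -1, -1, -1, -1, -1, -1]
```

The plate fills the opening from rim to rim with no gap at either end, the handle is within 2 px of where I predicted, and the gripper is clear. Handing in.

```bash
python3 -c "
from rig import job;print(job.finish_job())"
```

```text
the job is handed in; nothing more can be done
None
```

The larger plate is back in the hatch, flat on the ledges under both end rims and released. I handed the job in at about 20 s; the contact forces I read stayed below about 8 N, and I did not separately re-check the tape roll, petri dish or dropper bottle.

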